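# Hang the ear defenders on the rail and slide them under the hood

### The arm

A 6-joint arm with a two-finger parallel gripper is mounted at the origin on the work surface. World frame = base frame: x ahead of the robot, y to its left, z up, the work surface at z = 0. Lengths are in m, angles in rad, forces in N, time in s.
With the tool pointing down it reaches from about 0.3 to 0.775 m from the base axis. Payload 14.6 kg.
Tool frame: the origin (TCP) lies on the centre line of the jaws, within the pads' length; the fingertips stand 11 mm ahead of it and the grasp point (between the pads) lies 8 mm behind it; y points along the fingers, x is the direction in which the jaws open and shut, and the axes are right-handed (so a half turn about y gives the same grasp; the last joint's range is limited). The gripper opens to 94 mm and grips with 3 to 60 N. Pads are 16 mm wide; open, the fingers measure 119 mm over their backs; the gripper's body (75 mm by 177 mm) begins 78 mm behind the grasp point.
Start: joints at [-1.416, 0.3, 1.521, -0, 1.321, -0.067], TCP at [0.121, -0.537, 0.216] pointing down, gripper open.
Joint ranges: [-3.03, 3.03], [-0.79, 2.21], [0.23, 2.52], [-1.04, 4.18], [0, 3.07], [-2.55, 2.55]. Speed limits (rad/s): [2.22, 2.22, 2.57, 3.14, 3.14, 3.14].

### API

Orientations are given as [roll, pitch, yaw] about the fixed x, y, z axes, in that order (R = Rz(yaw) Ry(pitch) Rx(roll)).
In Python, from station import ctrl, imaging gives the robot as it stands. The module is installed in compiled form; this text tells all that it offers.
- The arm moves only by the tool apply_moves, never from a script. Its argument "deltas" is a list of rows, each an object with "dp": the shift along the tool's x, y, z in m, a list of three; "roll": the turn about the tool's y in rad; "grip": the closure, from -1 (fully open) to 1 (shut). In form: [{"dp": [tx, ty, tz], "roll": roll, "grip": grip}, ...]. A call has 1 to 10 rows; each row shifts and turns the commanded pose from where the row before left it, along the tool's axes as they then stand; what a row does not reach is not made up. A row lasts 1/8 s, in which the tool goes at most 62.5 mm and 10.7 degrees, less where a joint would pass 70% of its speed; a pose out of reach is approached as far as the arm can. A call with a gripper value outside its range is refused whole. The fingers move at their own pace and stop on an object; "newtons" is the grip in N (left out, the last holds). Time passes only in rows, so rows that do not move let the fingers close. It gives the time, the measured TCP pose, the force and the opening at its end, in the units of the state.
- ctrl.get_obs(): the state, without advancing time (a new reading comes with each control period).
- imaging.camera(name): name is "scene" or "top" or "wrist"; returns the picture (400x640x3 uint8, blue, green, red); there is no depth.
- imaging.camera_info(name): a dict with "K" (3x3 intrinsics, pixels), "world_from_camera" (4x4, takes a point from camera to world coordinates). Camera axes: x right, y down, z forward; pixel columns grow to the right and rows downward; lengths in m; the calibration is good to about 2 mm. The wrist camera is an equidistant fisheye: a pixel r from the principal point sees the ray r / f radians off the axis. A picture is of the moment at which its call begins: read the wrist's pose just before it. camera_info takes no time and is no camera call; for the wrist camera it gives the pose at the moment of the call.
- ctrl.hand_in(): hands the job in, once; it reports no verdict.
The state is a dict: "time_s": time; "qpos": joint angles; "joint_vel": joint speeds; "tau": joint torques, N m; "ee_pos": TCP position; "eef_rot": TCP orientation; "force": force on the tool from outside, world axes, zero at the start; "moment": the same for the moment, N m; "grip_width": finger opening in m.
Only numpy, scipy, OpenCV 4.12 (cv2) and the standard library are available. Lean on these libraries where they do the work, as an engineer would, in place of code of your own. Each camera call takes 0.05 s, during which the arm holds its last target. There are 200 camera calls.

### The job

Put the blue ear defenders away: lower them gently over the open part of the steel rail, so that the headband straddles it with one cup hanging on each side, and let go. Then push them along the rail until the whole headband is under the blue hood. Leave the red pair and everything else on the bench where it is.

Things in the scene. Friction and masses are not known exactly. Their poses are not given: they have to be found in the camera images.
- blue_defenders: Blue ear defenders, rigid, 150 to 310 g, standing on their two cups; yaw within 0.45 rad. Origin: on the bench midway between the cups; x from cup to cup, y across the headband, z up. Overall 154 x 60 x 160 mm. Each cup spans 35 to 77 mm from the middle in x, 60 mm in y, 72 mm in z; the 70 mm gap between them is clear up to the headband.
- blue_crown (a point): Centre of the underside of the flat blue cushion that tops the blue pair's headband, 142 mm above the body's origin, same axes; it rests on the rail. The cushion is 56 (x) x 36 (y) mm and 18 mm thick (z = 142 to 160 mm above the origin). Grip it across y, by its upper part: the rail must fit right under it.
- rail_open (a point): Point on top of the steel rail, mid open part. The rail is a fixed round bar, 20 mm thick, top 165 mm above the bench, along this point's y (z up). It is open for 108 mm to a post at its -y end, no higher than the bar, and 110 mm to the hood at its +y end. Under it is free space save low base plates at both ends. The stand is turned by up to 0.3 rad.
- hood_mouth (a point): Point on top of the rail right under the hood's edge, 110 mm in +y from rail_open, same axes. From here the fixed hood covers 100 mm of rail: a flat blue roof 170 mm wide in x, underside 34 mm, top 38 mm above the rail's top, walled only at the far +y end. A finger pushing the headband from the open side meets the roof's edge as the headband's near face comes flush with it.
- red_defenders: Red ear defenders of the same shape and size, standing beside the blue pair (which of the two places each has varies); leave alone. Origin and axes as for the blue pair.
- meter: Yellow multimeter lying on the bench, 150 x 75 x 34 mm; origin under its centre; leave alone.
- spool: Spool of copper wire with black flanges, standing on end, 64 mm across, 50 mm high; origin under its centre; leave alone.
- mug: White mug, 80 mm across, 90 mm high; origin under its centre; leave alone.
Mind the look-alikes: they are no part of the job. Of the things that look like the blue_defenders, the largest one is meant.

How it is judged:
On the way:
1. the blue ear defenders hang over the open part of the rail, one cup on each side, let go by the robot (x of blue_crown in the frame of hood_mouth between -0.025 and 0.025 m and z of blue_crown in the frame of hood_mouth between -0.012 and 0.012 m and angle between blue_defenders's own z axis and vertical below 0.35 rad and angle between the y axis of blue_defenders and the y axis of hood_mouth, either way round below 0.25 rad and contact force between blue_defenders and rail above 0.5 N and y of blue_crown in the frame of hood_mouth below -0.01 m and contact force between blue_defenders and the fingers below 0.05 N), for 0.2 s.
At the end, for the whole second after the job is handed in: Blue pair hangs still on the rail, a cup each side: cushion underside within 12 mm of rail top in height and 25 mm sideways, leaning < 0.35 rad, < 0.25 rad from square, cushion at most 10 mm out of the hood. Other things within 30 mm of their starts (x of blue_crown in the frame of hood_mouth between -0.025 and 0.025 m and z of blue_crown in the frame of hood_mouth between -0.012 and 0.012 m and angle between blue_defenders's own z axis and vertical below 0.35 rad and angle between the y axis of blue_defenders and the y axis of hood_mouth, either way round below 0.25 rad and contact force between blue_defenders and rail above 0.5 N and y of blue_crown in the frame of hood_mouth between 0.008 and 0.09 m and linear speed of blue_defenders below 0.03 m/s and angular speed of blue_defenders below 0.3 rad/s and distance of each of red_defenders, meter, spool, mug from where it was at the start of the episode below 0.03 m); the robot touches nothing.
It fails at once if the red ear defenders or another bystander is moved more than 30 mm (distance of any of red_defenders, meter, spool, mug from where it was at the start of the episode above 0.03 m).
It fails at once if the blue ear defenders are dropped or thrown (faster than 0.7 m/s while not held) (linear speed of blue_defenders above 0.7 m/s and contact force between blue_defenders and the fingers below 0.05 N).
It also fails if it takes over 67 s, if anything falls off the work surface, if the arm or the gripper's body presses on something with over 40 N, if the wrist force passes 120 N, or if a joint passes its speed limit or range.

## Working session

There is one attempt and no reset: what is moved stays moved. The work goes in short steps, Python scripts to look and compute and a tool call to move; the robot and the scene stay as the last step left them, time stands still between calls to the robot, and variables do not carry over. Pictures are saved under pics/ and viewed, about 8 in all and at most 12, crops included, and the job is handed in when it is done.

Besides the shell and the picture viewer there is one more tool, called after "Call:" as name(argument=value, ...) on one line, values as JSON. apply_moves: Moves the arm, as the interface text tells. Its arguments: {"type":"object","properties":{"deltas":{"type":"array"},"newtons":{"type":"number"}},"required":["deltas"]}

```bash
mkdir -p pics
python3 - <<'E'
from station import ctrl, imaging
import cv2,numpy as np
print(ctrl.get_obs())
for n in("top","scene"):
    i=imaging.camera_info(n);print(n,np.round(i["K"],1).tolist(),np.round(i["world_from_camera"],4).tolist())
    cv2.imwrite(f"pics/{n}0.png",imaging.camera(n))
E
```

```text
{'time_s': 0.0, 'qpos': array([-1.41561587e+00,  3.00478101e-01,  1.52160325e+00,  1.40441668e-06,
        1.32068681e+00, -6.66213532e-02]), 'joint_vel': array([-6.28690233e-04, -9.80981043e-04,  6.68821830e-05,  7.11118292e-04,
       -1.57899673e-03,  1.17513455e-03]), 'tau': array([ 3.97178010e-03, -5.31796753e+01, -3.52732015e+01,  7.09800725e-02,
        2.44419841e-02, -9.05893148e-05]), 'ee_pos': array([ 0.12093956, -0.536276  ,  0.2158731 ]), 'eef_rot': array([-1.57071671e+00,  1.17280995e-03, -1.34899482e+00]), 'force': array([-0.50544419, -0.39255823,  0.13471439]), 'moment': array([-0.00309004,  0.06989757,  0.02957554]), 'grip_width': 0.0940624776359458}
top [[436.6, 0.0, 322.8], [0.0, 436.6, 206.5], [0.0, 0.0, 1.0]] [[0.0035, -0.9916, 0.1291, 0.3426], [-1.0, -0.0035, 0.0, -0.1231], [0.0004, -0.1291, -0.9916, 1.4375], [0.0, 0.0, 0.0, 1.0]]
scene [[416.7, 0.0, 329.8], [0.0, 416.7, 201.3], [0.0, 0.0, 1.0]] [[-0.1547, 0.6867, -0.7103, 1.2974], [0.9879, 0.1169, -0.1021, 0.0032], [0.0129, -0.7175, -0.6965, 0.8834], [0.0, 0.0, 0.0, 1.0]]
```

View pics/top0.png

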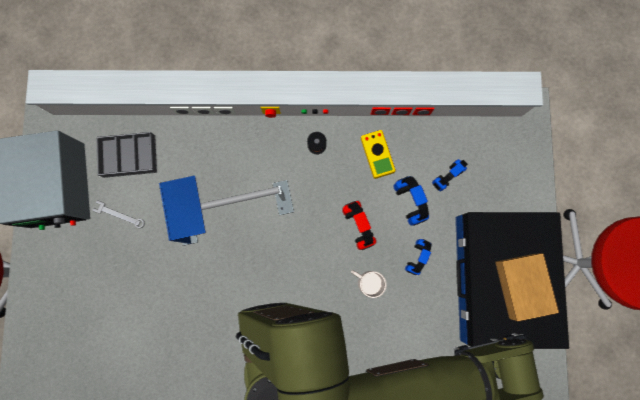

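View pics/scene0.png

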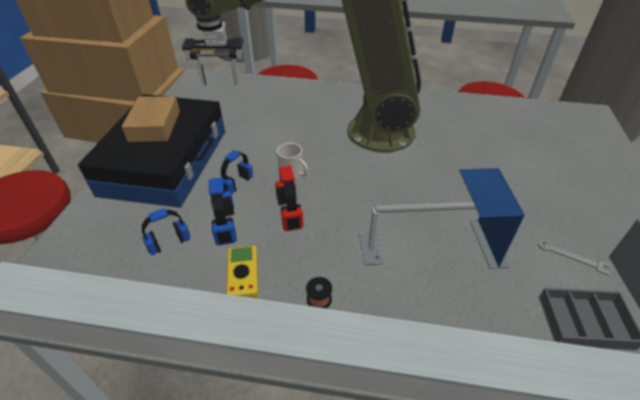

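The top view shows the large blue pair around (412,200), red at (359,226), and two small blue look-alikes at (450,175) and (418,257). The rail runs from (203,207) to (282,190), with the hood at (183,209). Next I'll view enlarged crops.

Run:
```python
import cv2,numpy as np
t=cv2.imread("pics/top0.png")
a=cv2.resize(t[165:285,330:470],None,fx=5,fy=5,interpolation=cv2.INTER_CUBIC)
cv2.imwrite("pics/a.png",a)
b=cv2.resize(t[165:255,150:300],None,fx=5,fy=5,interpolation=cv2.INTER_CUBIC)
cv2.imwrite("pics/b.png",b)
```

```text
(no output)
```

View pics/a.png

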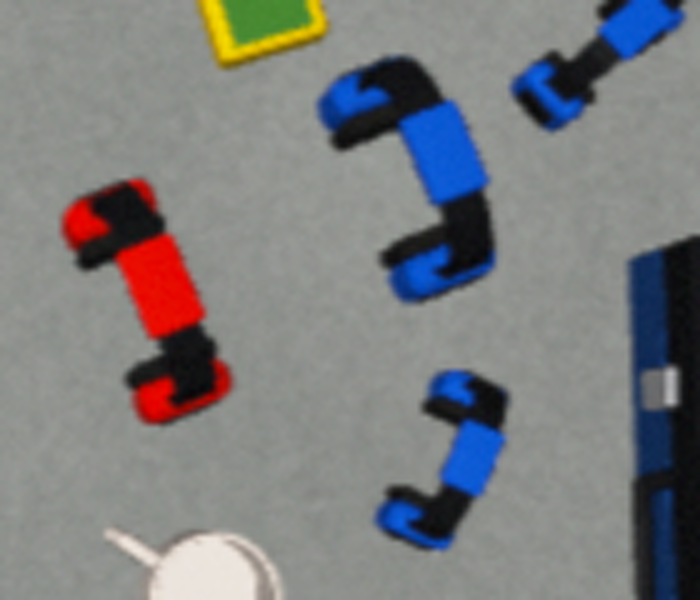

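View pics/b.png

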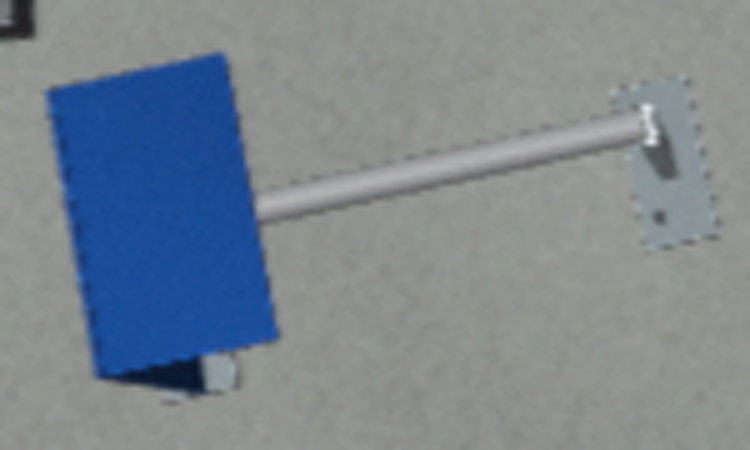

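The large blue cushion's corners in crop a are about (398,120), (455,100), (489,185), (436,207). In crop b, the hood roof's are (48,92), (225,55), (277,338), (98,378), and the rail axis runs from (258,207) to (645,125).

```bash
cat > h.py <<'E'
import numpy as np
from station import ctrl, imaging
def ray(n,uv,z):
    i=imaging.camera_info(n);K=np.array(i["K"]);T=np.array(i["world_from_camera"])
    uv=np.atleast_2d(uv).astype(float)
    d=np.c_[(uv-[K[0,2],K[1,2]])/[K[0,0],K[1,1]],np.ones(len(uv))]@T[:3,:3].T
    return T[:3,3]+d*((z-T[2,3])/d[:,2])[:,None]
def crop(p,off,s): return (np.array(p)+.5)/s-.5+off
E
python3 - <<'E'
from h import *
def show(n,p,off,z):
    P=ray("top",crop(p,off,5),z)[:,:2]; c=P.mean(0)
    e=[np.linalg.norm(P[i]-P[(i+1)%len(P)])*1e3 for i in range(len(P))]
    a=[np.arctan2(*(P[(i+1)%len(P)]-P[i])[::-1]) for i in range(len(P))]
    print(n,P.round(4).tolist(),"c",c.round(4),"len",np.round(e,1),"ang",np.round(a,3))
A=(330,165);B=(150,165)
show("blue",[(398,120),(455,100),(489,185),(436,207)],A,.157)
show("red",[(117,253),(168,233),(205,318),(155,340)],A,.157)
show("hood",[(48,92),(225,55),(277,338),(98,378)],B,.203)
show("rail",[(258,207),(645,125)],B,.155)
# sanity: blue seen from scene camera
for n,p,z in [("bluescene",(221,187),.157)]: print(n,ray("scene",[p],z))
show("mug",[(205,570)],A,.09)
show("meternear",[(230,65),(325,30)],A,.034)
E
```

```text
blue [[0.5639, -0.3799], [0.5761, -0.4141], [0.525, -0.433], [0.5118, -0.4013]] c [ 0.5442 -0.4071] len [36.3 54.4 34.4 56.3] ang [-1.228 -2.788  1.967  0.389]
red [[0.4837, -0.2124], [0.4957, -0.2426], [0.4455, -0.2639], [0.4324, -0.2344]] c [ 0.4643 -0.2383] len [32.5 54.6 32.2 55.8] ang [-1.193 -2.74   1.987  0.406]
hood [[0.5697, 0.3467], [0.5916, 0.246], [0.4288, 0.2098], [0.4058, 0.31]] c [0.499  0.2782] len [103.1 166.8 102.8 167.9] ang [-1.356 -2.923  1.796  0.221]
rail [[0.5097, 0.237], [0.5598, 0.0086]] c [0.5348 0.1228] len [233.9 233.9] ang [-1.355  1.787]
bluescene [[ 0.55126259 -0.38837325  0.157     ]]
mug [[0.297, -0.2696]] c [ 0.297  -0.2696] len [0.] ang [0.]
meternear [[0.6212, -0.2955], [0.6448, -0.3581]] c [ 0.633  -0.3268] len [66.8 66.8] ang [-1.211  1.931]
```

Call:
apply_moves(deltas=[{"dp":[0,-0.05,0],"roll":0,"grip":-1},{"dp":[0,-0.05,0],"roll":-0.075,"grip":-1},{"dp":[0,-0.03,0],"roll":-0.075,"grip":-1},{"dp":[0.005,0,0.05],"roll":0,"grip":-1},{"dp":[0.005,0,0.05],"roll":0,"grip":-1},{"dp":[0.005,0,0.05],"roll":0,"grip":-1},{"dp":[0.005,0,0.05],"roll":0,"grip":-1},{"dp":[0.005,0,0.05],"roll":0,"grip":-1},{"dp":[0.004,0,0.05],"roll":0,"grip":-1},{"dp":[0.004,0,0.05],"roll":0,"grip":-1}], newtons=20)

```text
time_s: 1.35
ee_pos: [0.4605, -0.4394, 0.3461]
eef_rot: [-1.571, 0.001, -1.199]
force: [-0.1, -0.1, 0.6]
grip_width: 0.0938
```

Call:
apply_moves(deltas=[{"dp":[0,0,0.05],"roll":0,"grip":-1},{"dp":[0,0,0.04],"roll":0,"grip":-1},{"dp":[0,0,0],"roll":0,"grip":-1}])

```text
time_s: 1.72
ee_pos: [0.545, -0.4059, 0.3449]
eef_rot: [-1.572, 0.002, -1.196]
force: [0.2, 0.2, 0.3]
grip_width: 0.0944
```

Run:
```python
from h import *
import cv2
i=imaging.camera_info("wrist");o=ctrl.get_obs();print(o["time_s"],o["ee_pos"],o["eef_rot"],o["force"],np.round(i["K"],1).tolist(),np.round(i["world_from_camera"],4).tolist())
cv2.imwrite("pics/w1.png",imaging.camera("wrist"))
```

```text
1.725 [ 0.54497669 -0.40586304  0.34486711] [-1.57158387  0.00188878 -1.19590642] [0.24518664 0.18014246 0.31781973] [[309.7, 0.0, 312.1], [0.0, 309.7, 203.4], [0.0, 0.0, 1.0]] [[0.3669, -0.8962, -0.2495, 0.6167], [-0.9303, -0.3542, -0.0958, -0.3783], [-0.0025, 0.2673, -0.9636, 0.5131], [0.0, 0.0, 0.0, 1.0]]
```

View pics/w1.png

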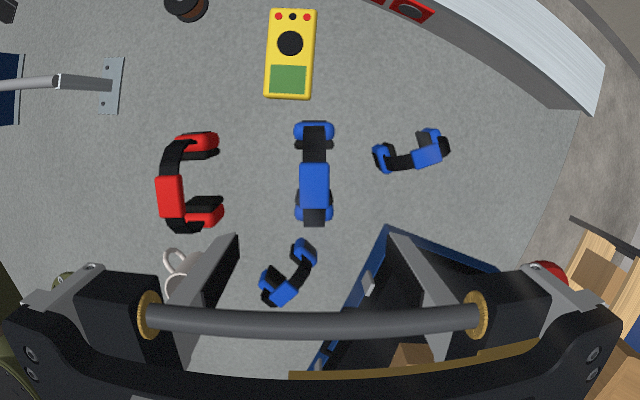

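The wrist view shows the blue cushion at about (300..329, 164..209), aligned with the tool. I'll compute its pose from this.

```bash
cat >> h.py <<'E'
def wray(uv,z,T,K):
    q=np.atleast_2d(uv)-K[:2,2]; r=np.linalg.norm(q,axis=1); th=r/K[0,0]
    d=np.c_[q/r[:,None]*np.sin(th)[:,None],np.cos(th)]@T[:3,:3].T
    return T[:3,3]+d*((z-T[2,3])/d[:,2])[:,None]
E
python3 - <<'E'
from h import *
import cv2
i=imaging.camera_info("wrist");K=np.array(i["K"]);T=np.array(i["world_from_camera"])
im=cv2.imread("pics/w1.png").astype(int)[155:218,290:340]
# bright blue top face
m=((im[...,0]>180)&(im[...,2]<90)).astype(np.uint8)
n,l,s,c=cv2.connectedComponentsWithStats(m);k=1+s[1:,4].argmax();print(s[k]+[290,155,0,0,0])
P=wray([(300,164),(329.5,164),(329,209),(299,209)],.16,T,K)[:,:2];print(P.round(4),P.mean(0),[np.linalg.norm(P[i]-P[i-1]) for i in range(4)])
for a,b in((0,3),(1,2)): d=P[a]-P[b];print(np.arctan2(d[1],d[0]))
E
```

```text
[ 299  165   28   43 1111]
[[ 0.5625 -0.3843]
 [ 0.575  -0.4159]
 [ 0.5247 -0.4358]
 [ 0.5117 -0.4025]] [ 0.54347426 -0.40964308] [np.float64(0.054007932575376304), np.float64(0.03395713317037075), np.float64(0.05399892741076033), np.float64(0.03574919620951282)]
0.3431121556423981
0.37629925778165163
```

Call:
apply_moves(deltas=[{"dp":[0.002,0.04,-0.002],"roll":0.01,"grip":-1},{"dp":[0,0.04,0],"roll":0,"grip":-1},{"dp":[0,0.04,0],"roll":0,"grip":-1},{"dp":[0,0.04,0],"roll":0,"grip":-1},{"dp":[0,0.02,0],"roll":0,"grip":-1},{"dp":[0,0.006,0],"roll":0,"grip":-1},{"dp":[0,0,0],"roll":0,"grip":-1}])

```text
time_s: 2.65
ee_pos: [0.5414, -0.4105, 0.1611]
eef_rot: [-1.571, -0.001, -1.21]
force: [1.0, 0.2, 0.2]
grip_width: 0.0943
```

Call:
apply_moves(deltas=[{"dp":[-0.001,0.0035,0.0025],"roll":-0.005,"grip":-1},{"dp":[0,0,0],"roll":0,"grip":0.2},{"dp":[0,0,0],"roll":0,"grip":1},{"dp":[0,0,0],"roll":0,"grip":1},{"dp":[0,0,0],"roll":0,"grip":1},{"dp":[0,0,0],"roll":0,"grip":1},{"dp":[0,0,0],"roll":0,"grip":1},{"dp":[0,0,0],"roll":0,"grip":1}], newtons=25)

```text
time_s: 3.65
ee_pos: [0.5437, -0.4082, 0.1569]
eef_rot: [-1.571, 0.0, -1.204]
force: [-0.2, -0.8, 0.4]
grip_width: 0.0358
```

Call:
apply_moves(deltas=[{"dp":[0,-0.01,0],"roll":0,"grip":1},{"dp":[0,-0.02,0],"roll":0,"grip":1},{"dp":[0,-0.03,0],"roll":0,"grip":1},{"dp":[0,-0.03,0],"roll":0,"grip":1},{"dp":[0,-0.03,0],"roll":0,"grip":1},{"dp":[0,-0.03,0],"roll":0,"grip":1},{"dp":[0,-0.03,0],"roll":0,"grip":1},{"dp":[0,-0.02,0],"roll":0,"grip":1},{"dp":[0,-0.01,0],"roll":0,"grip":1},{"dp":[0,0,0],"roll":0,"grip":1}])

```text
time_s: 4.9
ee_pos: [0.5438, -0.4082, 0.3672]
eef_rot: [-1.571, -0.0, -1.204]
force: [0.6, -0.2, -3.6]
grip_width: 0.0357
```

Call:
apply_moves(deltas=[{"dp":[0,0,0],"roll":0.05,"grip":1},{"dp":[0,0,0],"roll":0.05,"grip":1},{"dp":[0,0,0],"roll":0.05,"grip":1},{"dp":[-0.015,0,0.003],"roll":0,"grip":1},{"dp":[-0.03,0,0.006],"roll":0,"grip":1},{"dp":[-0.035,0,0.007],"roll":0,"grip":1},{"dp":[-0.035,0,0.007],"roll":0,"grip":1},{"dp":[-0.035,0,0.007],"roll":0,"grip":1},{"dp":[-0.035,0,0.007],"roll":0,"grip":1},{"dp":[-0.035,0,0.007],"roll":0,"grip":1}])

```text
time_s: 6.15
ee_pos: [0.539, -0.1826, 0.3658]
eef_rot: [-1.572, 0.001, -1.354]
force: [0.2, -0.5, -1.8]
grip_width: 0.0362
```

Call:
apply_moves(deltas=[{"dp":[-0.035,0,0.007],"roll":0,"grip":1},{"dp":[-0.035,0,0.007],"roll":0,"grip":1},{"dp":[-0.035,0,0.007],"roll":0,"grip":1},{"dp":[-0.035,0,0.007],"roll":0,"grip":1},{"dp":[-0.035,0,0.007],"roll":0,"grip":1},{"dp":[-0.035,0,0.007],"roll":0,"grip":1},{"dp":[-0.035,0,0.007],"roll":0,"grip":1},{"dp":[-0.03,0,0.008],"roll":0,"grip":1},{"dp":[-0.015,0,0.005],"roll":0,"grip":1},{"dp":[0,0,0],"roll":0,"grip":1}])

```text
time_s: 7.4
ee_pos: [0.5375, 0.1129, 0.3663]
eef_rot: [-1.572, -0.0, -1.353]
force: [0.4, 0.0, -3.0]
grip_width: 0.036
```

Run:
```python
from h import *
import cv2
i=imaging.camera_info("wrist");o=ctrl.get_obs();print(o["time_s"],o["ee_pos"],o["eef_rot"],o["force"],o["grip_width"])
np.save("w2T.npy",i["world_from_camera"])
cv2.imwrite("pics/w2.png",imaging.camera("wrist"))
t=cv2.imread("pics/w2.png");s=imaging.camera("scene");cv2.imwrite("pics/s2.png",s)
cv2.imwrite("pics/c2.png",np.vstack([cv2.resize(t[0:300],(576,270)),cv2.resize(s[80:290,300:580],(440,330),interpolation=cv2.INTER_CUBIC)[:, :].copy() if 0 else cv2.copyMakeBorder(cv2.resize(s[80:290,300:580],(440,330),interpolation=cv2.INTER_CUBIC),0,0,0,136,cv2.BORDER_CONSTANT)]))
```

```text
7.4 [0.5375449  0.1129483  0.36630108] [-1.57185892e+00 -5.27949276e-05 -1.35297533e+00] [ 0.42291189  0.0258181  -3.01024088] 0.036005688047578026
```

View pics/c2.png

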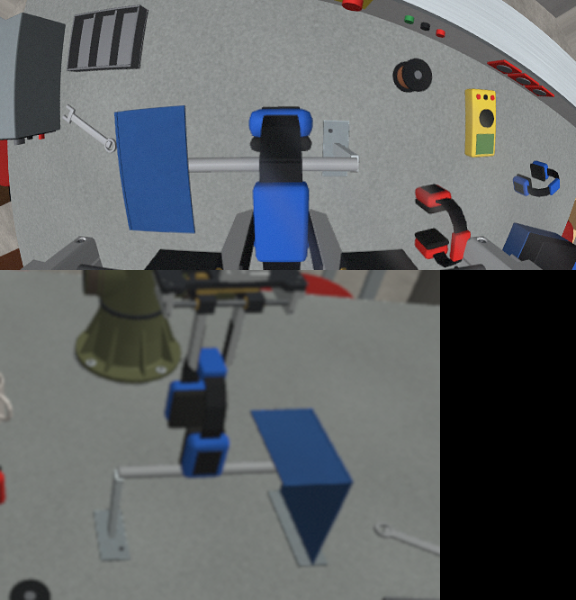

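The picture shows the pair held square above the middle of the open rail, with a cup on each side (rail from (190,164) to (352,163) in the wrist half). Its position agrees with the top-view measurement, so I'm lowering it.

Call:
apply_moves(deltas=[{"dp":[0,0.01,-0.001],"roll":0,"grip":1},{"dp":[0,0.02,0],"roll":0,"grip":1},{"dp":[0,0.03,0],"roll":0,"grip":1},{"dp":[0,0.03,0],"roll":0,"grip":1},{"dp":[0,0.03,0],"roll":0,"grip":1},{"dp":[0,0.03,0],"roll":0,"grip":1},{"dp":[0,0.02,0],"roll":0,"grip":1},{"dp":[0,0.007,0],"roll":0,"grip":1},{"dp":[0,0.003,0],"roll":0,"grip":1},{"dp":[0,0,0],"roll":0,"grip":1}])

```text
time_s: 8.75
ee_pos: [0.5368, 0.1123, 0.1875]
eef_rot: [-1.57, -0.0, -1.354]
force: [0.6, -1.3, -2.4]
grip_width: 0.0355
```

Call:
apply_moves(deltas=[{"dp":[0,0.003,0],"roll":0,"grip":1},{"dp":[0,0.002,0],"roll":0,"grip":1},{"dp":[0,0.0015,0],"roll":0,"grip":1},{"dp":[0,0.001,0],"roll":0,"grip":1},{"dp":[0,0,0],"roll":0,"grip":1}])

```text
time_s: 9.38
ee_pos: [0.5366, 0.1125, 0.1798]
eef_rot: [-1.57, -0.0, -1.354]
force: [-2.2, -0.8, 2.8]
grip_width: 0.036
```

Contact: the force went from -2.4 to +2.8 N at the expected height. Releasing now.

Call:
apply_moves(deltas=[{"dp":[0,-0.0005,0],"roll":0,"grip":0.1},{"dp":[0,0,0],"roll":0,"grip":-0.2},{"dp":[0,0,0],"roll":0,"grip":-0.6},{"dp":[0,0,0],"roll":0,"grip":-1},{"dp":[0,0,0],"roll":0,"grip":-1},{"dp":[0,0,0],"roll":0,"grip":-1},{"dp":[0,0,0],"roll":0,"grip":-1},{"dp":[0,0,0],"roll":0,"grip":-1}])

```text
time_s: 10.38
ee_pos: [0.5366, 0.1124, 0.1799]
eef_rot: [-1.571, -0.0, -1.354]
force: [-0.1, 0.3, 0.0]
grip_width: 0.0939
```

Call:
apply_moves(deltas=[{"dp":[0,-0.02,0],"roll":0,"grip":-1},{"dp":[0,-0.04,0],"roll":0,"grip":-1},{"dp":[0,-0.04,0],"roll":0,"grip":-1},{"dp":[0,0,0],"roll":0,"grip":-1}])

```text
time_s: 10.88
ee_pos: [0.5374, 0.1126, 0.2829]
eef_rot: [-1.566, -0.0, -1.354]
force: [-0.4, 0.1, -0.1]
grip_width: 0.094
```

Run:
```python
from h import *
import cv2
i=imaging.camera_info("wrist");o=ctrl.get_obs();print(o["time_s"],o["ee_pos"],o["eef_rot"],o["force"],o["grip_width"])
np.save("w3T.npy",i["world_from_camera"])
t=imaging.camera("wrist");s=imaging.camera("scene");cv2.imwrite("pics/w3.png",t);cv2.imwrite("pics/s3.png",s)
cv2.imwrite("pics/c3.png",np.vstack([t[0:270],cv2.resize(s[100:290,280:600],(640,330))]))
```

```text
10.875 [0.53741288 0.11256749 0.28288182] [-1.56556652e+00 -4.18751500e-04 -1.35400263e+00] [-0.38028549  0.14722676 -0.09289271] 0.09400690306171937
```

View pics/c3.png

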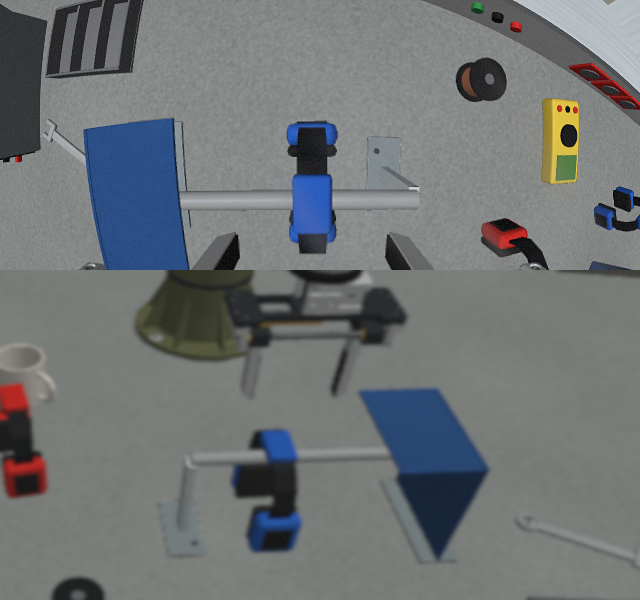

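The pair hangs with the cushion at (293..332, 175..240) across the rail (row 200), one cup on each side; the hood edge is near column 183.

Run:
```python
from h import *
K=np.array(imaging.camera_info("wrist")["K"]);T=np.load("w3T.npy")
def f(p,z):
    P=wray(p,z,T,K)[:,:2]-[.511,.228];a=.217
    print(z,np.c_[P@[np.cos(a),np.sin(a)],P@[-np.sin(a),np.cos(a)]].round(4).tolist())
f([(293.5,175),(331,175),(332,240),(293,240)],.183)
f([(173,119),(180,180),(182.5,200),(187,262)],.203)
f([(200,200.5),(280,200.5),(400,197)],.16)
```

```text
0.183 [[0.0299, -0.1024], [0.0299, -0.1354], [-0.0314, -0.1374], [-0.0314, -0.1009]]
0.203 [[0.0835, -0.0007], [0.0304, -0.004], [0.0125, -0.0046], [-0.0479, -0.0008]]
0.16 [[0.0008, -0.0047], [0.0007, -0.0874], [0.0044, -0.2064]]
```

Call:
apply_moves(deltas=[{"dp":[0.025,0,0],"roll":0,"grip":0},{"dp":[0.025,0,-0.001],"roll":0,"grip":1},{"dp":[0,0,0],"roll":0,"grip":1},{"dp":[0,0,0],"roll":0,"grip":1},{"dp":[0,0.03,0],"roll":0,"grip":1},{"dp":[0,0.03,0],"roll":0,"grip":1},{"dp":[0,0.025,0],"roll":0,"grip":1},{"dp":[0,0.01,0],"roll":0,"grip":1},{"dp":[0,0,0],"roll":0,"grip":1}], newtons=10)

```text
time_s: 12.1
ee_pos: [0.5463, 0.0638, 0.1849]
eef_rot: [-1.571, 0.0, -1.354]
force: [0.3, 0.1, 0.5]
grip_width: 0.0073
```

Call:
apply_moves(deltas=[{"dp":[0,0.004,0.001],"roll":0,"grip":1},{"dp":[0,0,0],"roll":0,"grip":1},{"dp":[-0.006,0,0],"roll":0,"grip":1},{"dp":[-0.006,0,0],"roll":0,"grip":1},{"dp":[-0.006,0,0],"roll":0,"grip":1},{"dp":[-0.006,0,0],"roll":0,"grip":1},{"dp":[-0.006,0,0],"roll":0,"grip":1},{"dp":[-0.006,0,0],"roll":0,"grip":1},{"dp":[-0.006,0,0],"roll":0,"grip":1},{"dp":[-0.006,0,0],"roll":0,"grip":1}])

```text
time_s: 13.35
ee_pos: [0.537, 0.1109, 0.181]
eef_rot: [-1.571, -0.0, -1.354]
force: [-0.1, -3.7, 1.2]
grip_width: 0.0002
```

Run:
```python
from h import *
import cv2
o=ctrl.get_obs();print(o["time_s"],o["ee_pos"],o["eef_rot"],o["force"],o["grip_width"])
t=imaging.camera("wrist");s=imaging.camera("scene")
cv2.imwrite("pics/c4.png",np.vstack([t[0:270],cv2.resize(s[100:290,280:600],(640,330))]))
```

```text
13.35 [0.53696878 0.11085369 0.18100762] [-1.57070641e+00 -8.08640250e-05 -1.35400410e+00] [-0.1291215  -3.73927928  1.1531455 ] 0.00017069293417359548
```

View pics/c4.png

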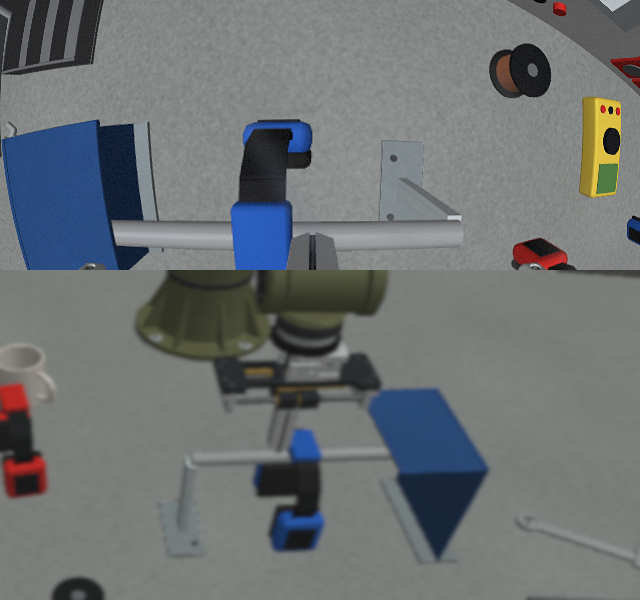

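The pair slides square along the rail with the fingertips behind the cushion (232..292, 202..270 in the wrist half), at about 3.7 N. I'll continue.

Call:
apply_moves(deltas=[{"dp":[-0.008,0,0],"roll":0,"grip":1},{"dp":[-0.008,0,0],"roll":0,"grip":1},{"dp":[-0.008,0,0],"roll":0,"grip":1},{"dp":[-0.008,0,0],"roll":0,"grip":1},{"dp":[-0.008,0,0],"roll":0,"grip":1},{"dp":[-0.008,0,0],"roll":0,"grip":1},{"dp":[-0.008,0,0],"roll":0,"grip":1},{"dp":[-0.008,0,0],"roll":0,"grip":1},{"dp":[-0.008,0,0],"roll":0,"grip":1},{"dp":[-0.006,0,0],"roll":0,"grip":1}])

```text
time_s: 14.7
ee_pos: [0.5201, 0.1872, 0.1809]
eef_rot: [-1.571, -0.0, -1.354]
force: [0.1, -1.5, -0.2]
grip_width: 0.0005
```

Call:
apply_moves(deltas=[{"dp":[-0.006,0,0],"roll":0,"grip":1},{"dp":[-0.005,0,0],"roll":0,"grip":1},{"dp":[-0.004,0,0],"roll":0,"grip":1},{"dp":[-0.003,0,0],"roll":0,"grip":1},{"dp":[-0.002,0,0],"roll":0,"grip":1},{"dp":[0,0,0],"roll":0,"grip":1}])

```text
time_s: 15.45
ee_pos: [0.5159, 0.2064, 0.181]
eef_rot: [-1.571, 0.0, -1.354]
force: [0.1, 1.1, -0.6]
grip_width: 0.0004
```

Call:
apply_moves(deltas=[{"dp":[-0.002,0,0],"roll":0,"grip":1},{"dp":[-0.002,0,0],"roll":0,"grip":1},{"dp":[-0.001,0,0],"roll":0,"grip":1},{"dp":[-0.001,0,0],"roll":0,"grip":1},{"dp":[0,0,0],"roll":0,"grip":1}])

```text
time_s: 16.08
ee_pos: [0.5147, 0.2122, 0.181]
eef_rot: [-1.571, 0.0, -1.354]
force: [0.3, -2.0, 0.6]
grip_width: 0.0006
```

Call:
apply_moves(deltas=[{"dp":[-0.001,0,0],"roll":0,"grip":1},{"dp":[-0.001,0,0],"roll":0,"grip":1},{"dp":[0,0,0],"roll":0,"grip":1}])

```text
time_s: 16.45
ee_pos: [0.5142, 0.2141, 0.181]
eef_rot: [-1.571, 0.0, -1.354]
force: [0.6, -1.2, 0.6]
grip_width: 0.0009
```

Front face at about -2 mm, so the crown is at about +16 mm. Backing off and raising.

Call:
apply_moves(deltas=[{"dp":[0.01,0,0],"roll":0,"grip":1},{"dp":[0.03,0,0],"roll":0,"grip":1},{"dp":[0.05,0,0],"roll":0,"grip":1},{"dp":[0.03,-0.03,0],"roll":0,"grip":1},{"dp":[0,-0.05,0],"roll":0,"grip":1},{"dp":[0,-0.05,0],"roll":0,"grip":1},{"dp":[0,0,0],"roll":0,"grip":1}])

```text
time_s: 17.32
ee_pos: [0.5409, 0.0965, 0.3147]
eef_rot: [-1.564, -0.0, -1.354]
force: [0.2, 0.4, 0.1]
grip_width: 0.0001
```

Run:
```python
from h import *
import cv2
o=ctrl.get_obs();print(o["time_s"],o["ee_pos"],o["force"])
np.save("w5T.npy",imaging.camera_info("wrist")["world_from_camera"])
t=imaging.camera("wrist");s=imaging.camera("scene");p=imaging.camera("top")
cv2.imwrite("pics/w5.png",t)
cv2.imwrite("pics/c5.png",np.vstack([t[0:270],np.hstack([cv2.resize(s[140:270,390:550],(320,260)),cv2.resize(p[120:290,300:510],(320,260))])]))
```

```text
17.325 [0.54090282 0.09647348 0.31466172] [0.22924217 0.43716751 0.09638209]
```

View pics/c5.png

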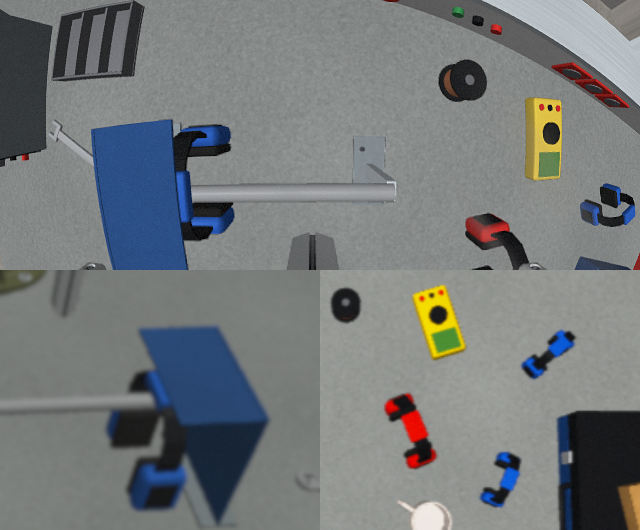

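The pair hangs level with its cushion at the roof edge, its near face at column 190 around row 190. The bystanders have not moved. I'll check the face's position along the rail.

Run:
```python
from h import *
K=np.array(imaging.camera_info("wrist")["K"]);T=np.load("w5T.npy")
def f(p,z):
    P=wray(p,z,T,K)[:,:2]-[.511,.228];a=.217
    print(z,np.c_[P@[np.cos(a),np.sin(a)],P@[-np.sin(a),np.cos(a)]].round(4).tolist())
f([(190,172),(191,218)],.166)
f([(177.5,172),(182,218)],.203)
```

```text
0.166 [[0.0264, -0.0018], [-0.0263, 0.0022]]
0.203 [[0.0326, -0.0037], [-0.0145, -0.0036]]
```

```bash
python3 -c "
from station import ctrl
print(ctrl.hand_in())"
```

```text
the job is handed in; nothing more can be done
None
```

I hung the blue ear defenders on the open part of the rail, let go, then pushed them along with the closed fingertips until the cushion was under the hood. I handed in at about 17 s of the 67 s allowed; the hand-in reports no verdict.

- **Blue pair:** the last wrist picture shows it hanging level and square, one cup on each side and centred across the rail (cushion edges at ±26 mm).
- **Depth under the hood:** the picture puts the cushion's near face at about 0 mm from the hood mouth, so `blue_crown` is about 18 mm in. The fingertip's final position gives about 16 mm; at least 8 mm is needed. In the same wrist picture the hood edge came out 2–4 mm nearer the open side than I took from the top view, which would only put the pair deeper.
- **Everything else:** the red pair, meter, spool and mug look unmoved. I checked this by eye only and did not measure it.
- **Arm:** it is clear of everything, with about 0 N at the wrist. None of the checks failed.

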